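Fetch a roll from the bread keeper with the tongs

TASK

Lift the hinged cover of the bread keeper by its handle until it rests fully open on its stop, and only then pick up the kitchen tongs. Close the tongs on the bread roll inside, lift it with the tongs at least 10 cm and finish while still holding it up there, at rest and clear of the keeper, with the cover still open; only the tongs may touch the roll, and the loose onion, garlic, salt mill and spice jar stay where they are.

Things in the scene. Friction and masses are not known exactly. Their poses are not given: they have to be found in the camera images.
- keeper: Bread keeper, fixed: light-wood base 156 x 206 mm (x, y) with a white box-shaped cover hinged at the far edge. Origin: centre of its underside; x from front (handle side) to hinge, z up. Roll floor 14 mm above worktop, raised edge front and sides to 20 mm. Cover 148 x 196 x 66 mm, walls 4; top at 87 mm when shut. Open, it stands upright behind the floor; front, sides and space above are free.
- cover (a joint): Hinge of the keeper's cover: 0 shut, grows as it opens, 1.65 rad fully open on its stop. The cover weighs 250 g; it falls shut if let go below about 1 rad, and falls open onto the stop above about 1.2 rad.
- cover_handle (a point): Middle of the cover's handle: a wooden bar 16 mm thick, 40 mm long along the keeper's y axis, 30 mm in front of the cover's front face on a 12 mm wide stem, 64 mm above the worktop when shut. Its two flat ends are free and can be pinched from above; it moves with the cover on an arc of radius 182 mm about the hinge.
- cover_hinge (a point): Point on the cover's hinge axis (which runs along the keeper's y axis), 76 mm behind the keeper's centre and 24 mm above the worktop.
- roll: Bread roll, 54 mm across and 40 mm high, round from above with flat underside and a cross cut in its crust, 45 g. Its side is upright and widest from 10 to 24 mm above its underside. Origin: centre of the underside; z up. It lies on the keeper's floor under the cover, up to 35 mm to either side of the middle.
- tongs: Steel kitchen tongs with two sprung arms, 210 mm long from the hinge, 22 mm high as they lie flat on the worktop, 130 g. Origin: underside at the hinge end, midway between the arms; x runs from hinge to tips midway between the arms, y across the arms, z up. Centre of mass about 85 mm from the origin.
- tongs_grip (a point): Middle between the tongs' two grey grip pads, 95 mm ahead of the hinge, 11 mm above the underside. Pads 52 mm long, 22 mm high, outer faces flat. Width over the pads: 60 mm open, 45 mm when the tips just hold the roll. Springs push the arms apart with about 8 N there when open, 11 N on the roll: held at a width of 48 to 58 mm the tongs are carried with the tips still open.
- tongs_tip (a point): Middle between the tongs' scalloped tips, 190 mm ahead of the hinge, 11 mm above the underside (tips reach from 1 to 21 mm above it): where the roll's axis should be when the tongs close. Each tip is bowed outward like a shallow spoon; the gap between them is 85 mm at the middle and 62 mm at its rear edge when open, about 2 mm less for every 1 mm by which the pads are squeezed.
- tongs_left (a joint): Squeeze of the tongs' left arm (the right one moves alike): 0 open, about 0.08 rad closed on the roll, 0.18 rad the limit.
- onion: Loose red onion, 84 mm, left of the work. Leave it.
- garlic: Loose garlic bulb, 53 mm, left of the work. Leave it.
- salt_mill: Loose salt shaker, 44 mm across, 90 mm high, behind the tongs. Leave it.
- spice_jar: Loose spice jar with black cap, 41 mm across, 105 mm high, behind the tongs. Leave it.

How it is judged:
On the way, in this order (a step that is already met when the one before it is completed fails the run):
1. the cover rests fully open on its stop, the tongs still on the worktop (value of joint cover above 1.58 rad and height (world z) of tongs_grip below 0.03 m), for 0.3 s.
2. the tongs are held in the fingers, off the worktop (height (world z) of tongs_grip above 0.03 m and contact force between the fingers and tongs above 1 N), for 0.2 s.
At the end, for the whole second after the job is handed in: Roll's underside over 100 mm above the worktop, within 45 mm of the middle of the tongs' tips and pressed by them; tongs in the fingers, grip over 70 mm up; roll and tongs off the keeper; roll under 20 mm/s; cover above 1.55 rad; all through the last second (height (world z) of roll above 0.1 m and contact force between tongs and roll above 0.5 N and distance between roll and tongs_tip below 0.045 m and contact force between the fingers and tongs above 1 N and height (world z) of tongs_grip above 0.07 m and contact force between each of roll, tongs and keeper below 0.05 N and linear speed of roll below 0.02 m/s and value of joint cover above 1.55 rad); the arm keeps its last pose, push and grip.
It fails at once if the gripper or arm touches the roll (contact force between any of the fingers, the arm and roll above 0.3 N).
It fails at once if a bystander is moved more than 30 mm (distance of any of onion, garlic, salt_mill, spice_jar from where it was at the start of the episode above 0.03 m).
It also fails if it takes over 58 s, if anything falls off the work surface, if the arm or the gripper's body presses on something with over 40 N, if the wrist force passes 120 N, or if a joint passes its speed limit or range.

ROBOT

A 7-joint arm with a two-finger parallel gripper is mounted at the origin on the work surface; the furniture and walls round the work are solid. World frame = base frame: x ahead of the robot, y to its left, z up, the work surface at z = 0. Lengths are in m, angles in rad, forces in N, time in s.
With the tool pointing down it reaches from about 0.35 to 0.9 m from the base axis. Payload 8.1 kg.
Tool frame: the origin (TCP) lies on the centre line of the jaws, within the pads' length; the fingertips stand 19 mm ahead of it and the grasp point (between the pads) is the TCP (arm.tip_reach is the distance from the TCP to the fingertips, in m); z points along the fingers, y is the line along which they close (so a half turn about z gives the same grasp; the last joint's range is limited). The gripper opens to 92 mm and grips with 3 to 60 N. Pads are 19 mm wide; open, the fingers measure 130 mm over their backs; the gripper's body (75 mm by 190 mm) begins 47 mm behind the grasp point.
Start: joints at [1.227, 0.434, 0.025, 1.573, -0.012, 1.134, -0.075], TCP at [0.149, -0.607, 0.246] pointing down, gripper open.
Joint ranges: [-2.62, 2.62], [-0.44, 2.09], [-1.27, 1.32], [0.08, 2.57], [-1.32, 4.46], [0.12, 2], [-2.74, 2.74]. Speed limits (rad/s): [2.22, 2.22, 3.01, 3.01, 3.14, 3.14, 3.14].

INTERFACE

Orientations are given as a rotation vector (axis times angle).
In Python, from cell import arm gives the robot as it stands.
- The arm moves only by the tool arm_command, never from a script. Its argument "targets" is a list that holds one entry, the list of rows, each a list of 6 numbers: the shift along the tool's x, y, z in m, then the turn, a rotation vector about the tool's x, y, z in rad. A call has 1 to 10 rows; each row shifts and turns the commanded pose from where the row before left it, along the tool's axes as they then stand; what a row does not reach is not made up. A row lasts 1/8 s, in which the tool goes at most 62.5 mm and 10.7 degrees, less where a joint would pass 70% of its speed; a pose out of reach is approached as far as the arm can. A call with a gripper value outside its range is refused whole. "jaw" is the finger opening in m, from 0 to 0.0918, set as the call begins (left out, the last holds). The fingers move at their own pace and stop on an object; "newtons" is the grip in N (left out, the last holds). Time passes only in rows, so rows that do not move let the fingers close. It gives the time, the measured TCP pose, the force, the opening and the grip force at its end, in the units of the state.
- arm.observe(): the state, without advancing time (a new reading comes with each control period).
- arm.get_image(name): name is "side" or "top" or "wrist"; returns a dict with "pixels" (400x640x3 uint8, red, green, blue), "z_map" (400x640 float32, m along the optical axis (not along the pixel's ray), 0 where there is no reading), "fx", "fy", "cx", "cy" (pixels), "xyz" and "rotation" of the camera in the world; the wrist camera has in their place "T_tool_cam" (4x4, takes a point from camera to tool coordinates, whose origin is the TCP and whose axes are the flange's). Camera axes: x right, y down, z forward; pixel columns grow to the right and rows downward; lengths in m; the calibration is good to about 2 mm. A picture is of the moment at which its call begins: read the wrist's pose just before it.
- arm.sign_off(): hands the job in; it is judged then, once.
The state is a dict: "clock": time; "joints": joint angles; "dq": joint speeds; "joint_efforts": joint torques, N m; "position": TCP position; "ee_rot": TCP orientation; "force": force on the tool from outside, world axes, zero at the start; "ft_torque": the same for the moment, N m; "width": opening from 0.0 (shut) to 1.0 (fully open); "gripper_force": force on a finger pad.
Only numpy, scipy, OpenCV 4.12 (cv2) and the standard library are available. Lean on these libraries where they do the work, as an engineer would, in place of code of your own. Each camera call takes 0.05 s, during which the arm holds its last target. There are 200 camera calls.

## Working session

There is one attempt and no reset: what is moved stays moved. The work goes in short steps, Python scripts to look and compute and a tool call to move; the robot and the scene stay as the last step left them, time stands still between calls to the robot, and variables do not carry over. Pictures are saved under pics/ and viewed, at most 13 in all, crops included, and the job is handed in when it is done.

Besides the shell and the picture viewer there is one more tool, called after ">>>" as name(argument=value, ...), one argument or row to a line, values as JSON. arm_command: Moves the arm, as the interface text tells. Its arguments: {"type":"object","properties":{"targets":{"type":"array","items":{"type":"array","items":{"type":"array","items":{"type":"number"}}}},"jaw":{"type":"number"},"newtons":{"type":"number"}},"required":["targets"]}

```bash
mkdir -p pics; ls
cat > h.py <<'E'
import numpy as np, cv2
from scipy.spatial.transform import Rotation as R
from cell import arm
def cam(name):
    s=arm.observe(); im=arm.get_image(name)
    if name=="wrist":
        T=np.eye(4); T[:3,:3]=R.from_rotvec(s["ee_rot"]).as_matrix(); T[:3,3]=s["position"]
        C=T@np.array(im["T_tool_cam"])
        im["xyz"]=C[:3,3]; im["rotation"]=C[:3,:3]
    im["xyz"]=np.array(im["xyz"])
    r=np.array(im["rotation"])
    im["R"]=r if r.shape==(3,3) else R.from_rotvec(r).as_matrix()
    return im
def ray(im,u,v):
    return im["R"]@np.array([(u-im["cx"])/im["fx"],(v-im["cy"])/im["fy"],1.0])
def plane(im,u,v,z):
    d=ray(im,u,v); return im["xyz"]+d*(z-im["xyz"][2])/d[2]
def pts(im):
    v,u=np.mgrid[0:400,0:640]; z=im["z_map"]
    p=np.stack([(u-im["cx"])/im["fx"]*z,(v-im["cy"])/im["fy"]*z,z],-1)
    return p@im["R"].T+im["xyz"]
def save(im,n): cv2.imwrite("pics/"+n,cv2.cvtColor(im["pixels"],cv2.COLOR_RGB2BGR))
E
python3 - <<'E'
from h import *
print(arm.observe())
for n in("side","top"):
    im=cam(n); save(im,n+"0.png"); print(n,im["xyz"],im["rotation"],im["fx"],im["cx"],im["cy"])
    np.savez(n+"0.npz",**{k:im[k] for k in("pixels","z_map","fx","fy","cx","cy","xyz","R")})
E
```

```text
pics
{'clock': 0.0, 'joints': array([ 1.22742054,  0.435222  ,  0.02496391,  1.57414696, -0.01157853,
        1.13398065, -0.07508807]), 'dq': array([-3.28873617e-04, -1.16635427e-03,  9.65517603e-05,  1.08845157e-03,
       -1.96323142e-03,  9.32970317e-04, -1.34650543e-03]), 'joint_efforts': array([ 6.98481890e-04, -6.67847729e+01,  9.85446163e-01, -3.14455354e+01,
       -6.05588034e-02,  4.27313894e-02,  1.53761471e-04]), 'position': array([ 0.14885852, -0.6064961 ,  0.24492618]), 'ee_rot': array([-3.11730003e+00, -3.77043834e-01,  5.54296508e-04]), 'force': array([ 0.4174788 , -0.26200393,  0.34720869]), 'ft_torque': array([-0.02173092, -0.02589054, -0.02660865]), 'gripper_force': 0.0, 'width': 0.9992263877524893}
side [0.5490809  0.85988685 0.64327176] [-0.06628284 -2.7763624   1.44996752] 400.1579502497963 317.0062838921836 202.80257619065668
top [0.33810003 0.03510838 1.22559726] [-2.12066583  2.14706471 -0.17272593] 413.81082494914386 331.5207006589887 206.143486245921
```

View pics/side0.png

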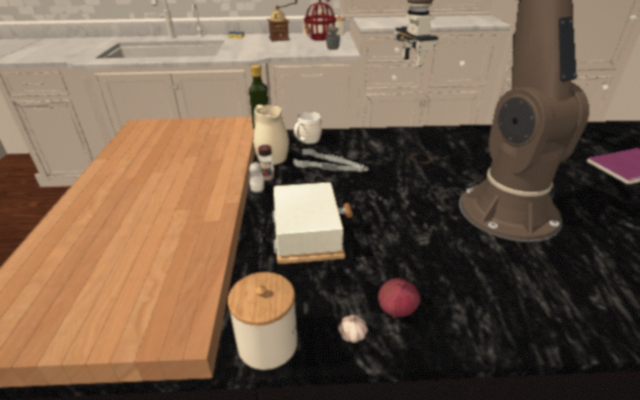

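View pics/top0.png

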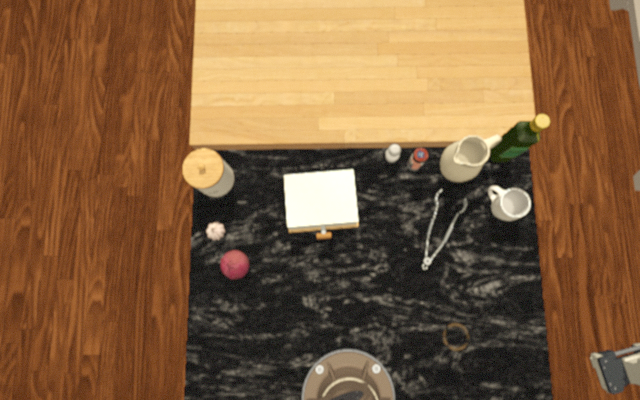

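The side view shows the keeper (305,220) with its handle at (348,211) and the tongs at (330,160). In the top view the keeper is at (320,203), the handle at (324,236), and the tongs run from the hinge at (427,265) to the tips at (438,192) and (465,202).

```bash
cat > m1.py <<'E'
from h import *
def L(n): 
    d=dict(np.load(n)); return d
T=L("top0.npz"); S=L("side0.npz")
for n,im in(("top",T),("side",S)):
    P=pts(im); hsv=cv2.cvtColor(im["pixels"],cv2.COLOR_RGB2HSV); im["P"]=P; im["hsv"]=hsv
    print(n)
    def rep(name,m):
        p=P[m]; 
        if len(p): print(name,m.sum(),"mean",p.mean(0).round(4),"min",p.min(0).round(4),"max",p.max(0).round(4))
    box=np.zeros((400,640),bool)
    if n=="top": box[160:245,275:370]=1; tb=(slice(180,275),slice(415,475))
    else: box[170:270,260:365]=1; tb=(slice(140,178),slice(285,375))
    z=P[...,2]
    top=box&(hsv[...,1]<60)&(hsv[...,2]>150)&(z>0.075)
    rep("covertop",top)
    if n=="top":
        r=cv2.minAreaRect(cv2.findContours(top.astype(np.uint8),0,1)[0][0]); print(r)
    q=P[top][:,:2]; rect=cv2.minAreaRect(q.astype(np.float32)*1000); print("rect world mm",rect)
    hm=box&(hsv[...,0]<22)&(hsv[...,1]>90)&(hsv[...,2]>80)
    if n=="top": hm[:231]=0
    else: hm[:,:341]=0; hm[225:]=0
    rep("handle",hm); vu=np.argwhere(hm); print("pix",vu.mean(0),vu.min(0),vu.max(0))
    tm=np.zeros((400,640),bool); tm[tb]=1; tm&=(hsv[...,2]>70)
    rep("tongs",tm)
    print("board z", np.median(z[60:120,250:450]) if n=="top" else np.median(z[200:300,100:200]))
    print("counter z", np.median(z[300:340,230:300]) if n=="top" else np.median(z[280:320,450:550]))
h=T["hsv"][...,2]
print("tongs V rows"); 
for r in range(184,274,4): print(r,[int(x) for x in np.where(h[r,415:475]>95)[0]+415])
print("board edge pts",T["P"][140,250],T["P"][140,450])
for (u,v) in((235,265),(215,230),(393,153),(418,158)): print(T["P"][v,u].round(3))
E
python3 m1.py
```

```text
top
covertop 3670 mean [0.5479 0.0688 0.0944] min [ 0.3381 -0.0329  0.076 ] max [0.6314 0.1714 1.2256]
((320.29705810546875, 198.36175537109375), (53.073978424072266, 70.48408508300781), 85.60128784179688)
rect world mm ((481.21868896484375, 64.02493286132812), (289.6273498535156, 196.11508178710938), 4.080904960632324)
handle 158 mean [0.4541 0.0832 0.0434] min [ 0.3381  0.0351 -0.0063] max [0.4687 0.1683 1.2256]
pix [234.16455696 316.08860759] [231 288] [239 331]
tongs 1679 mean [ 0.4503 -0.2948  0.0111] min [ 0.3361 -0.3924 -0.0068] max [0.619  0.0351 1.2256]
board z 0.05588931234647754
counter z -1.6285029152962593e-05
side
covertop 3142 mean [0.5497 0.0903 0.0895] min [ 0.4706 -0.0311  0.0751] max [0.6282 0.8599 0.6433]
rect world mm ((526.5509033203125, 413.2471008300781), (147.03921508789062, 888.0719604492188), 3.9400689601898193)
handle 85 mean [0.4471 0.0573 0.0606] min [ 0.4398 -0.0588 -0.0016] max [0.4549 0.0848 0.0734]
pix [209.51764706 347.43529412] [203 343] [216 351]
tongs 963 mean [ 0.4809 -0.2867  0.0157] min [ 0.2997 -0.4662 -0.0043] max [0.6142 0.8599 0.6433]
boar
[... 800 characters left out ...]
 [425, 426, 427, 428, 437, 438, 439, 440, 441]
252 [425, 426, 427, 434, 435, 436, 437, 438, 457, 458, 459, 460, 461, 462, 463, 464, 465, 466]
256 [425, 426, 427, 431, 432, 433, 434, 435, 454, 455, 456, 457, 458, 459, 460, 461, 462, 463, 464, 465, 466, 467, 468, 469, 470, 471, 472, 473]
260 [423, 424, 425, 426, 427, 428, 429, 430, 431, 432, 455, 456, 457, 458, 463, 464, 465, 466, 467, 468, 471, 472, 473]
264 [422, 423, 424, 425, 426, 427, 428, 429, 430, 468, 469]
268 [422, 423, 424, 425, 426, 427, 457, 458, 459]
272 [446]
board edge pts [0.73319281 0.27555978 0.05626733] [ 0.72527468 -0.31273004  0.05625792]
[0.369 0.308 0.066]
[0.469 0.373 0.045]
[ 0.68  -0.14   0.082]
[ 0.657 -0.205  0.107]
```

```bash
python3 -c "
import cv2
a=cv2.imread('pics/top0.png')[140:290,270:480]; b=cv2.imread('pics/side0.png')[140:270,250:400]
cv2.imwrite('pics/crop0.png',cv2.resize(a,None,fx=3.8,fy=3.8,interpolation=cv2.INTER_CUBIC))"
```

```text
(no output)
```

View pics/crop0.png

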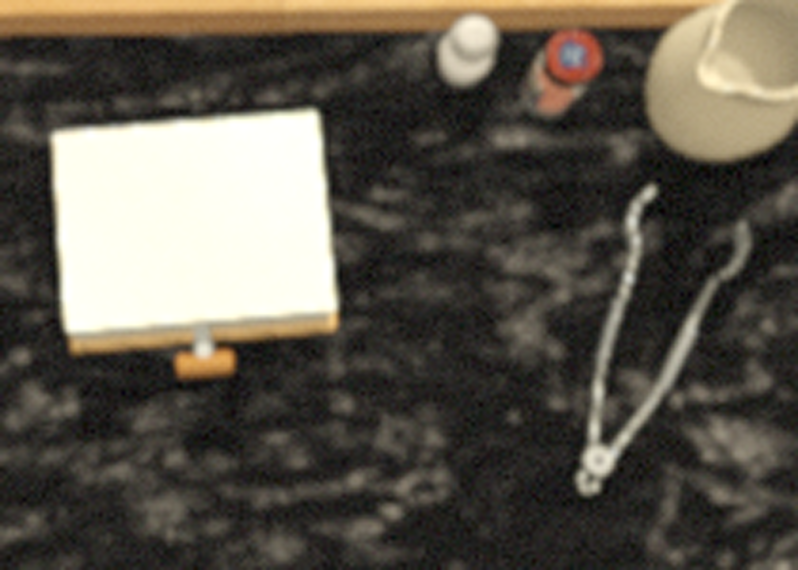

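```bash
cat > m2.py <<'E'
from h import *
T=dict(np.load("top0.npz")); S=dict(np.load("side0.npz"))
for n,im,b in(("top",T,(160,245,275,370)),("side",S,(170,270,260,365))):
    P=pts(im); hsv=cv2.cvtColor(im["pixels"],cv2.COLOR_RGB2HSV); ok=im["z_map"]>0; z=P[...,2]
    box=np.zeros((400,640),bool); box[b[0]:b[1],b[2]:b[3]]=1; box&=ok
    top=box&(hsv[...,1]<70)&(hsv[...,2]>140)&(z>0.08)&(z<.1); p=P[top]
    rc=cv2.minAreaRect((p[:,:2]*1000).astype(np.float32)); print(n,"top z",np.median(z[top]),rc)
    hm=box&(z>0.04)&(z<0.08)&(P[...,0]<0.468)&(P[...,0]>0.42)&(hsv[...,1]>80); p=P[hm]
    print("handle",len(p),p.mean(0).round(4),p.min(0).round(4),p.max(0).round(4),np.percentile(p,[5,95],axis=0).round(4))
    tm=ok&(z>0.008)&(z<0.03)&(P[...,0]>0.38)&(P[...,0]<0.68)&(P[...,1]<-0.17)&(P[...,1]>-0.42)
    p=P[tm]; print("tongs",len(p),np.percentile(p,[1,50,99],axis=0).round(4))
    for x0 in np.arange(0.4,0.66,0.02):
        q=p[abs(p[:,0]-x0)<0.01]
        if len(q): 
            m=(q[:,1].min()+q[:,1].max())/2
            print(round(x0,2),q[:,1].min().round(3),(q[q[:,1]<m][:,1].mean().round(3)),q[q[:,1]>m][:,1].mean().round(3),q[:,1].max().round(3),q[:,2].max().round(3))
E
python3 m2.py
```

```text
top top z 0.08697999916040233 ((551.2802734375, 68.9018783569336), (149.211669921875, 196.1158905029297), 4.189626216888428)
handle 78 [0.4464 0.0608 0.0698] [0.4381 0.043  0.0618] [0.4549 0.0796 0.0776] [[0.4404 0.0431 0.065 ]
 [0.4544 0.0793 0.0742]]
tongs 344 [[ 0.3804 -0.3838  0.0082]
 [ 0.492  -0.2735  0.0183]
 [ 0.678  -0.1938  0.0282]]
0.4 -0.273 -0.264 -0.235 -0.232 0.024
0.42 -0.293 -0.283 -0.238 -0.236 0.025
0.44 -0.301 -0.278 -0.174 -0.174 0.025
0.46 -0.313 -0.304 -0.245 -0.24 0.027
0.48 -0.318 -0.314 -0.252 -0.247 0.027
0.5 -0.332 -0.326 -0.259 -0.254 0.026
0.52 -0.352 -0.344 -0.266 -0.251 0.023
0.54 -0.36 -0.357 -0.273 -0.27 0.025
0.56 -0.357 -0.356 -0.272 -0.269 0.023
0.58 -0.291 -0.288 -0.277 -0.275 0.022
0.62 -0.398 -0.398 -0.309 -0.298 0.027
0.64 -0.296 -0.293 -0.211 -0.203 0.028
side top z 0.0869167922795337 ((549.99365234375, 70.50950622558594), (147.36544799804688, 200.99525451660156), 3.940068006515503)
handle 83 [0.4468 0.0691 0.0685] [0.4381 0.0436 0.0578] [0.4549 0.0848 0.0734] [[0.4394 0.0465 0.0619]
 [0.4538 0.083  0.0726]]
tongs 558 [[ 0.3827 -0.358   0.0081]
 [ 0.5021 -0.2708  0.0151]
 [ 0.6744 -0.1914  0.0287]]
0.4 -0.275 -0.264 -0.234 -0.229 0.02
0.42 -0.29 -0.28 -0.236 -0.232 0.02
0.44 -0.303 -0.293 -0.239 -0.235 0.023
0.46 -0.311 -0.304 -0.243 -0.237 0.023
0.48 -0.319 -0.313 -0.25 -0.243 0.024
0.5 -0.331 -0.325 -0.259 -0.252 0.023
0.52 -0.358 -0.346 -0.268 -0.263 0.022
0.54 -0.361 -0.356 -0.272 -0.267 0.021
0.56 -0.359 -0.357 -0.271 -0.265 0.021
0.58 -0.294 -0.287 -0.277 -0.273 0.022
0.6 -0.334 -0.334 -0.317 -0.314 0.028
0.62 -0.327 -0.316 -0.301 -0.294 0.03
0.64 -0.297 -0.291 -0.205 -0.199 0.029
```

The crop shows the cover at crop (195,225), yawed about 4°, with the handle at (205,362). The tongs' hinge is at (595,465), their tips at (650,190) and (745,228), and the salt mill, jar and jug are well clear. Moving to a place above the handle.

>>> arm_command(
  targets=[
    [[0.011, -0.014, 0, 0, 0, 0], [0.022, -0.029, 0, 0, 0, 0], [0.022, -0.029, 0, 0, 0, 0], [0.022, -0.029, 0, 0, 0, 0], [0.022, -0.029, 0, 0, 0, 0], [0.022, -0.029, 0, 0, 0, 0], [0.022, -0.029, 0, 0, 0, 0], [0.022, -0.029, 0, 0, 0, 0], [0.022, -0.029, 0, 0, 0, 0], [0.022, -0.029, 0, 0, 0, 0]],
  ],
  jaw=0.0918,
  newtons=30,
)

```text
clock: 1.35
position: [0.2865, -0.2878, 0.2457]
ee_rot: [3.119, 0.379, -0.0]
force: [0.8, 0.5, -0.0]
width: 0.999
gripper_force: 0.0
```

```bash
cat > to.py <<'E'
import sys
from h import *
# usage: to.py x y z yaw  -> remaining shift in the tool frame and turn about tool z (pointing down)
x,y,z,yaw=map(float,sys.argv[1:5]); s=arm.observe(); r=R.from_rotvec(s["ee_rot"])
t=R.from_euler("zx",[yaw,180*np.pi/180]) if 0 else R.from_euler("z",yaw)*R.from_euler("x",np.pi)
print("t",round(s["clock"],2),"pos",s["position"].round(4),"shift",r.inv().apply(np.array([x,y,z])-s["position"]).round(4),"turn",(r.inv()*t).as_rotvec().round(4),"w",round(s["width"],3),"gf",round(s["gripper_force"],2),"F",s["force"].round(2),"q",s["joints"].round(2))
E
python3 to.py 0.447 0.062 0.13 0.0716
```

```text
t 1.35 pos [ 0.2865 -0.2878  0.2457] shift [ 0.2395 -0.3012  0.1156] turn [2.0e-04 1.0e-04 1.7e-01] w 0.999 gf 0.0 F [ 0.78  0.46 -0.04] q [ 0.82  0.09 -0.17  2.05  0.02  1.   -0.69]
```

>>> arm_command(
  targets=[
    [[0.023, -0.029, 0, 0, 0, 0], [0.023, -0.029, 0, 0, 0, 0], [0.023, -0.029, 0, 0, 0, 0], [0.023, -0.029, 0, 0, 0, 0], [0.023, -0.029, 0, 0, 0, 0], [0.023, -0.029, 0, 0, 0, 0], [0.023, -0.029, 0, 0, 0, 0], [0.023, -0.029, 0, 0, 0, 0], [0.023, -0.029, 0, 0, 0, 0], [0.012, -0.014, 0, 0, 0, 0]],
  ],
)

```text
clock: 2.6
position: [0.433, 0.0319, 0.2457]
ee_rot: [-3.118, -0.382, -0.0]
force: [0.0, -0.0, 0.3]
width: 0.997
gripper_force: 0.0
```

>>> arm_command(
  targets=[
    [[0, 0, 0.02, 0, 0, 0.085], [0, 0, 0.02, 0, 0, 0.085], [0, 0, 0, 0, 0, 0], [0, 0, 0, 0, 0, 0]],
  ],
)

```text
clock: 3.1
position: [0.4334, 0.0296, 0.2063]
ee_rot: [3.139, 0.115, 0.001]
force: [-0.3, -0.2, 0.7]
width: 1.002
gripper_force: 0.0
```

```bash
python3 to.py 0.447 0.062 0.13 0.0716
python3 - <<'E'
from h import *
w=cam("wrist"); save(w,"w1.png"); P=pts(w); hsv=cv2.cvtColor(w["pixels"],cv2.COLOR_RGB2HSV)
m=(w["z_map"]>0)&(P[...,2]>0.045)&(P[...,2]<0.08)&(P[...,0]<0.465)&(P[...,0]>0.42)&(P[...,1]>0)&(P[...,1]<.12)&(hsv[...,1]>70)
p=P[m]; print(m.sum(), np.percentile(p,[1,50,99],axis=0).round(4)); print(cv2.minAreaRect((p[:,:2]*1000).astype(np.float32)))
t=(w["z_map"]>0)&(P[...,2]>0.08)&(P[...,2]<0.095); print(t.sum(),np.percentile(P[t],[1,50,99],axis=0).round(4),cv2.minAreaRect((P[t][:,:2]*1000).astype(np.float32)))
E
```

```text
t 3.1 pos [0.4334 0.0296 0.2063] shift [ 0.0159 -0.0314  0.0763] turn [ 0.0002 -0.0005  0.0016] w 1.002 gf 0.0 F [-0.32 -0.15  0.66] q [ 0.25  0.21 -0.51  2.03  0.13  0.92 -1.83]
630 [[0.441  0.0432 0.0635]
 [0.4493 0.0625 0.0699]
 [0.4567 0.0828 0.0724]]
((448.8602294921875, 63.21430206298828), (14.78399658203125, 40.05773162841797), 3.0562009811401367)
35209 [[ 0.477  -0.0262  0.0847]
 [ 0.5394  0.0695  0.0864]
 [ 0.5924  0.1652  0.0882]] ((504.39764404296875, 160.51913452148438), (155.75315856933594, 409.20294189453125), 17.993549346923828)
```

>>> arm_command(
  targets=[
    [[0.008, -0.016, 0, 0, 0, 0], [0.009, -0.016, 0, 0, 0, 0], [0, 0, 0.03, 0, 0, 0], [0, 0, 0.03, 0, 0, 0], [0, 0, 0.03, 0, 0, 0], [0, 0, 0.03, 0, 0, 0], [0, 0, 0.02, 0, 0, 0], [0, 0, 0, 0, 0, 0], [0, 0, 0, 0, 0, 0]],
  ],
)

```text
clock: 4.28
position: [0.449, 0.0625, 0.0667]
ee_rot: [-3.139, -0.112, -0.002]
force: [-0.4, 0.2, -0.4]
width: 0.996
gripper_force: 0.0
```

```bash
python3 to.py 0.448 0.0625 0.066 0.0716
python3 - <<'E'
from h import *
save(cam("wrist"),"w2.png")
E
```

```text
t 4.28 pos [0.449  0.0625 0.0667] shift [-0.001  -0.0001  0.0007] turn [-0.0001 -0.0014 -0.0005] w 0.996 gf 0.0 F [-0.38  0.2  -0.39] q [ 0.08  0.45 -0.43  2.15  0.33  0.6  -2.09]
```

View pics/w2.png

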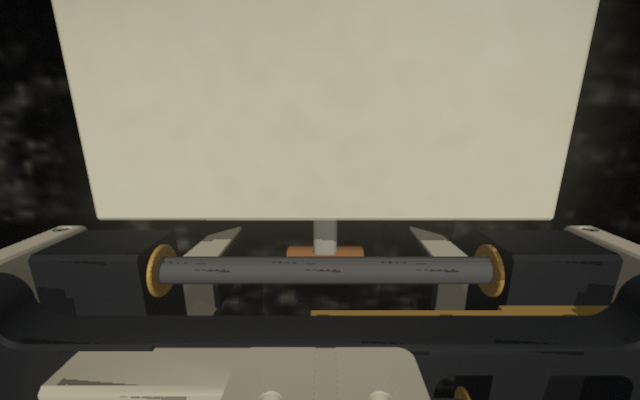

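The handle at (325,252) sits centred between the fingers, so I close on it.

>>> arm_command(
  targets=[
    [[0, 0, 0, 0, 0, 0], [0, 0, 0, 0, 0, 0], [0, 0, 0, 0, 0, 0], [0, 0, 0, 0, 0, 0]],
  ],
  jaw=0.03,
  newtons=40,
)

```text
clock: 4.82
position: [0.4483, 0.0623, 0.0658]
ee_rot: [3.14, 0.111, 0.0]
force: [0.1, -1.1, -0.4]
width: 0.617
gripper_force: 0.0
```

```bash
python3 to.py 0.448 0.0625 0.066 0.0716
python3 - <<'E'
import numpy as np
a0=np.arctan2(.04,-.1775);r=.182
for k in range(0,96,5):
    a=a0-np.deg2rad(k); print(k,((r*np.cos(a)+.1775)*1000).round(1),((r*np.sin(a)-.04)*1000).round(1))
E
```

```text
t 4.83 pos [0.4483 0.0623 0.0658] shift [-0.0003 -0.0003 -0.0002] turn [ 0.0001 -0.0001 -0.0009] w 0.617 gf 0.0 F [ 0.08 -1.1  -0.37] q [ 0.08  0.46 -0.43  2.15  0.33  0.6  -2.09]
0 -0.0 0.0
5 4.1 15.3
10 9.6 30.2
15 16.4 44.6
20 24.3 58.3
25 33.5 71.3
30 43.7 83.4
35 55.0 94.6
40 67.2 104.8
45 80.2 113.8
50 94.0 121.7
55 108.4 128.4
60 123.4 133.8
65 138.7 137.8
70 154.4 140.5
75 170.2 141.9
80 186.1 141.8
85 201.9 140.4
90 217.5 137.5
95 232.8 133.4
```

>>> arm_command(
  targets=[
    [[0, 0, 0, 0, 0, 0], [0, 0, 0, 0, 0, 0], [0, 0, 0, 0, 0, 0], [0, 0, 0, 0, 0, 0]],
  ],
)

```text
clock: 5.32
position: [0.4482, 0.0626, 0.0657]
ee_rot: [-3.139, -0.111, 0.0]
force: [-0.4, 1.6, -0.4]
width: 0.43
gripper_force: 40.0
```

>>> arm_command(
  targets=[
    [[0.004, 0, -0.015, 0, 0, 0], [0.0055, 0, -0.015, 0, 0, 0], [0.007, 0, -0.0145, 0, 0, 0], [0.008, 0, -0.0135, 0, 0, 0], [0.009, 0, -0.013, 0, 0, 0], [0.01, 0, -0.0125, 0, 0, 0], [0.0115, 0, -0.011, 0, 0, 0], [0.012, 0, -0.01, 0, 0, 0], [0.013, 0, -0.009, 0, 0, 0], [0.014, 0, -0.008, 0, 0, 0]],
  ],
)

```text
clock: 6.58
position: [0.5412, 0.0691, 0.1871]
ee_rot: [3.139, 0.112, -0.004]
force: [-0.5, 3.0, -2.7]
width: 0.426
gripper_force: 40.0
```

>>> arm_command(
  targets=[
    [[0.0145, 0, -0.0065, 0, 0, 0], [0.015, 0, -0.0055, 0, 0, 0], [0.0155, 0, -0.004, 0, 0, 0], [0.0155, 0, -0.0025, 0, 0, 0], [0.016, 0, -0.0015, 0, 0, 0], [0.016, 0, 0, 0, 0, 0], [0.016, 0, 0.0015, 0, 0, 0], [0.0155, 0, 0.003, 0, 0, 0], [0.011, 0, 0.003, 0, 0, 0], [0, 0, 0, 0, 0, 0]],
  ],
)

```text
clock: 7.82
position: [0.6783, 0.0787, 0.2005]
ee_rot: [-3.139, -0.111, -0.004]
force: [1.3, 1.0, 6.2]
width: 0.431
gripper_force: 40.0
```

```bash
python3 to.py 0.448 0.0625 0.066 0.0716
python3 - <<'E'
from h import *
save(cam("side"),"s2.png")
E
```

```text
t 7.83 pos [0.6783 0.0787 0.2005] shift [-2.312e-01  1.000e-04  1.339e-01] turn [-0.0004 -0.0025 -0.0012] w 0.431 gf 40.0 F [1.27 0.99 6.22] q [ 0.07  0.61 -0.44  1.45  0.27  1.15 -1.91]
```

View pics/s2.png

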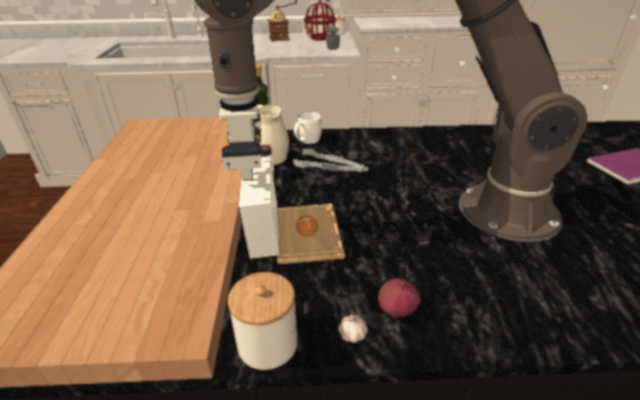

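The cover stands upright at (258,220) and the roll is visible at (307,226). Next I release the handle and retreat upward.

>>> arm_command(
  targets=[
    [[0, 0, 0, 0, 0, 0], [0, 0, 0, 0, 0, 0], [0, 0, 0, 0, 0, 0], [0, 0, 0, 0, 0, 0], [0, 0, -0.02, 0, 0, 0], [0, 0, -0.03, 0, 0, 0], [0, 0, -0.03, 0, 0, 0], [0, 0, -0.02, 0, 0, 0]],
  ],
  jaw=0.0918,
)

```text
clock: 8.88
position: [0.6769, 0.0787, 0.3014]
ee_rot: [-3.139, -0.111, -0.002]
force: [0.5, 0.1, 0.2]
width: 1.003
gripper_force: 0.0
```

>>> arm_command(
  targets=[
    [[-0.02, 0, -0.01, 0, 0, 0], [-0.04, 0, 0, 0, 0, 0], [-0.04, 0.01, 0, 0, 0, 0], [-0.03, 0.03, 0, 0, 0, 0], [-0.02, 0.04, 0, 0, 0, 0], [-0.01, 0.04, 0, 0, 0, 0], [0, 0.04, 0, 0, 0, 0], [0, 0.04, 0, 0, 0, 0], [0, 0.03, 0, 0, 0, 0], [0, 0, 0, 0, 0, 0]],
  ],
)

```text
clock: 10.12
position: [0.5329, -0.1653, 0.3094]
ee_rot: [3.139, 0.104, -0.001]
force: [-0.7, 1.1, 0.5]
width: 1.0
gripper_force: 0.0
```

```bash
python3 to.py 0.48 -0.285 0.2 -0.2
python3 - <<'E'
from h import *
for n,b in(("top",(150,245,270,380)),("side",(190,270,262,355))):
    im=cam(n); np.savez(n+"1.npz",**{k:im[k] for k in("pixels","z_map","fx","fy","cx","cy","xyz","R")})
    P=pts(im); hsv=cv2.cvtColor(im["pixels"],cv2.COLOR_RGB2HSV); z=P[...,2]; ok=im["z_map"]>0
    k=np.zeros_like(ok); k[b[0]:b[1],b[2]:b[3]]=1
    rm=ok&k&(z>0.025)&(z<0.06)&(P[...,0]>.47)&(P[...,0]<.63)&(P[...,1]>-.03)&(P[...,1]<.17)
    rm&=(hsv[...,1]>60)
    p=P[rm]; print(n,"roll",len(p),p.mean(0).round(4),np.percentile(p,[2,50,98],axis=0).round(4)); 
    if len(p): print(cv2.minEnclosingCircle((p[:,:2]*1000).astype(np.float32)))
    cm=ok&(z>0.1)&(hsv[...,1]<70)&(hsv[...,2]>130)&k; 
    c=P[cm]
    if len(c):print("cover",len(c),np.percentile(c,[2,50,98],axis=0).round(4))
w=cam("wrist"); save(w,"w3.png"); np.savez("w3.npz",**{k:w[k] for k in("pixels","z_map","fx","fy","cx","cy","xyz","R")})
E
```

```text
t 10.12 pos [ 0.5329 -0.1653  0.3094] shift [-0.0607  0.1159  0.1096] turn [0.001  0.0005 0.2661] w 1.0 gf 0.0 F [-0.73  1.13  0.54] q [ 0.5   0.31 -0.4   1.62  0.13  1.24 -1.42]
top roll 287 [0.5511 0.0739 0.0468] [[0.5245 0.0258 0.026 ]
 [0.5486 0.074  0.0488]
 [0.6236 0.1005 0.0563]]
((556.20947265625, 70.59508514404297), 115.00033569335938)
cover 933 [[ 0.6277 -0.0196  0.1242]
 [ 0.649   0.0875  0.1704]
 [ 0.6659  0.1711  0.1748]]
side roll 396 [0.5595 0.0885 0.0411] [[0.5258 0.0196 0.0257]
 [0.5528 0.0914 0.0427]
 [0.6253 0.1337 0.0542]]
((612.55126953125, 75.5439453125), 89.30228424072266)
cover 381 [[0.6225 0.1304 0.1017]
 [0.6339 0.173  0.1446]
 [0.6446 0.176  0.1723]]
```

View pics/w3.png

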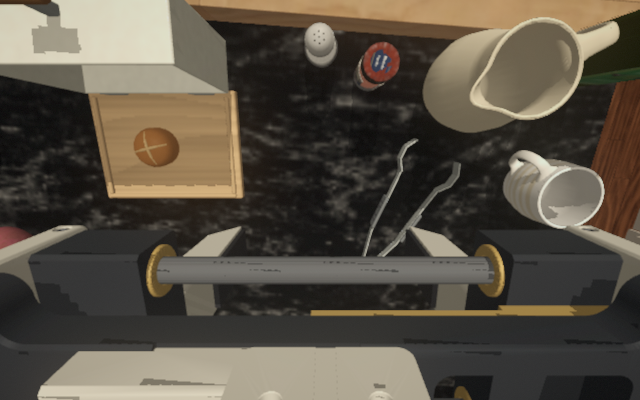

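The wrist view shows the cover upright, the roll at (156,147), the tongs' tips at (412,143) and (458,167), and the two arms converging near (375,250). I'll measure the roll and move to where all of the tongs show.

>>> arm_command(
  targets=[
    [[-0.03, 0.015, 0.01, 0, 0, 0.03], [-0.04, 0.02, 0.01, 0, 0, 0.04], [-0.04, 0.02, 0.01, 0, 0, 0.04], [-0.04, 0.02, 0.01, 0, 0, 0.04], [-0.02, 0.02, 0, 0, 0, 0.04], [-0.01, 0.01, 0, 0, 0, 0.04], [0, 0, 0, 0, 0, 0.03], [0, 0, 0, 0, 0, 0], [0, 0, 0, 0, 0, 0]],
  ],
)

```text
clock: 11.4
position: [0.3529, -0.2657, 0.2697]
ee_rot: [-3.128, 0.293, -0.0]
force: [0.2, -0.1, -0.4]
width: 0.999
gripper_force: 0.0
```

```bash
python3 to.py 0.48 -0.285 0.2 -0.2
python3 - <<'E'
from h import *
for n in("top1","side1","w3"):
    im=dict(np.load(n+".npz")); P=pts(im); z=P[...,2]; ok=im["z_map"]>0
    hsv=cv2.cvtColor(im["pixels"],cv2.COLOR_RGB2HSV)
    rm=ok&(z>0.028)&(z<0.06)&(P[...,0]>.48)&(P[...,0]<.605)&(P[...,1]>-.01)&(P[...,1]<.16)&(hsv[...,1]>60)
    nn,lab,st,ce=cv2.connectedComponentsWithStats(rm.astype(np.uint8)); i=1+np.argmax(st[1:,4])
    p=P[lab==i]; c,r=cv2.minEnclosingCircle((p[:,:2]*1000).astype(np.float32))
    print(n,st[i],ce[i].round(1),"z98",np.percentile(z[lab==i],98).round(4),"xy pct",np.percentile(p,[1,99],axis=0).round(4)[:,:2].tolist(),"circ",c,r)
w=cam("wrist"); save(w,"w4.png"); np.savez("w4.npz",**{k:w[k] for k in("pixels","z_map","fx","fy","cx","cy","xyz","R")})
E
```

```text
t 11.4 pos [ 0.3529 -0.2657  0.2697] shift [ 0.1284 -0.0046  0.0698] turn [-0.0003 -0.0003  0.0131] w 0.999 gf 0.0 F [ 0.24 -0.12 -0.37] q [ 0.78  0.13 -0.29  1.94  0.04  1.08 -1.28]
top1 [310 193  18  19 269] [318.5 201.8] z98 0.0566 xy pct [[0.5235, 0.0509], [0.5745, 0.1003]] circ (549.515869140625, 75.92890930175781) 27.05158042907715
side1 [296 215  22  19 320] [307. 224.] z98 0.0546 xy pct [[0.5241, 0.0622], [0.5733, 0.1048]] circ (549.4971313476562, 81.20191955566406) 26.485017776489258
w3 [ 134  127   44   40 1334] [155.2 146.3] z98 0.054 xy pct [[0.527, 0.0507], [0.5767, 0.0975]] circ (551.25390625, 76.67415618896484) 27.05556297302246
```

View pics/w4.png

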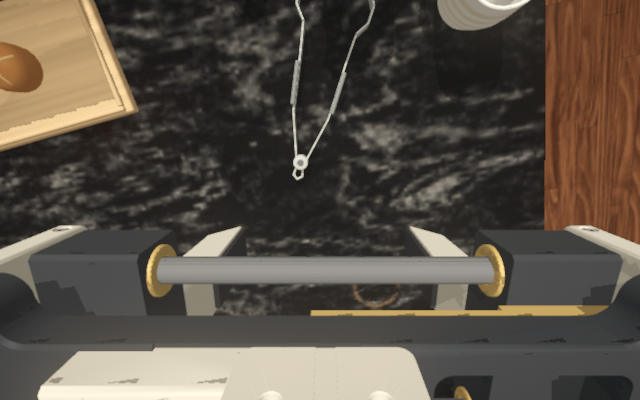

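The wrist view now shows the tongs' pivot at (300,162) and the grey pads centred near (296,82) and (338,93). I'll turn these into positions.

Run:
```python
from h import *
w=dict(np.load("w4.npz")); P=pts(w); z=P[...,2]; hsv=cv2.cvtColor(w["pixels"],cv2.COLOR_RGB2HSV)
m=(w["z_map"]>0)&(z>0.014)&(z<0.03); m[200:]=0; m[:,:250]=0; m[:,420:]=0
nn,lab,st,ce=cv2.connectedComponentsWithStats(m.astype(np.uint8))
print(nn,[s.tolist() for s in st[1:] if s[4]>20])
p=P[m]; print("z",np.percentile(p[:,2],[5,50,95]).round(4))
for v in range(5,180,7):
    u=np.where(m[v])[0]
    if len(u)==0: continue
    g=np.split(u,np.where(np.diff(u)>3)[0]+1)
    print(v,[(int(a[0]),int(a[-1]),int(w["pixels"][v,a].mean()),P[v,a].mean(0).round(4)[:2].tolist()) for a in g])
print("pivot",plane(w,300,162,0.022).round(4))
# widths in candidate tongs frame
h=np.array(plane(w,300,162,0.022)[:2])
np.save("tp.npy",p)
for yaw in np.deg2rad([-22,-20,-18,-16,-14,-12]):
    c,s=np.cos(yaw),np.sin(yaw); d=(p[:,:2]-h)@np.array([[c,-s],[s,c]])
    out=[]
    for a in(30,60,80,95,110,130):
        q=d[abs(d[:,0]*1000-a)<4,1]*1000
        out.append((round(q.min(),1),round(q.max(),1)) if len(q) else None)
    print(round(np.degrees(yaw)),out)
```

```text
2 [[291, 0, 84, 169, 1121]]
z [0.016  0.0186 0.022 ]
5 [(297, 298, 193, [0.5548, -0.2701]), (372, 374, 125, [0.5387, -0.3565])]
12 [(299, 301, 187, [0.5477, -0.2715]), (371, 372, 142, [0.5315, -0.3534])]
19 [(302, 304, 137, [0.5398, -0.2734]), (369, 370, 144, [0.5251, -0.3503])]
26 [(302, 303, 189, [0.533, -0.2713]), (363, 366, 138, [0.5189, -0.3434])]
33 [(302, 303, 159, [0.5256, -0.2698]), (356, 358, 136, [0.513, -0.3334])]
40 [(301, 302, 194, [0.5184, -0.2671]), (353, 354, 141, [0.507, -0.3285])]
47 [(300, 301, 189, [0.5114, -0.2643]), (351, 352, 146, [0.5, -0.3249])]
54 [(300, 301, 152, [0.5038, -0.2627]), (348, 350, 124, [0.4929, -0.3206])]
61 [(296, 300, 157, [0.4961, -0.2582]), (346, 347, 146, [0.4856, -0.3163])]
68 [(295, 299, 152, [0.4887, -0.2553]), (344, 345, 180, [0.4783, -0.3125])]
75 [(294, 298, 151, [0.481, -0.2525]), (342, 345, 155, [0.4701, -0.3096])]
82 [(293, 297, 152, [0.4735, -0.2496]), (339, 343, 150, [0.4629, -0.3053])]
89 [(292, 296, 140, [0.4657, -0.2466]), (337, 341, 152, [0.4554, -0.3015])]
96 [(291, 296, 131, [0.458, -0.2441]), (335, 339, 143, [0.4477, -0.
[... 1460 characters left out ...]
loat64(-20.9), np.float64(10.5)), (np.float64(-33.8), np.float64(13.8)), (np.float64(-41.9), np.float64(17.2)), (np.float64(-45.2), np.float64(16.5)), (np.float64(-48.5), np.float64(15.3)), (np.float64(-50.2), np.float64(10.6))]
-14 [(np.float64(-23.2), np.float64(9.4)), (np.float64(-35.9), np.float64(11.6)), (np.float64(-44.7), np.float64(14.4)), (np.float64(-48.6), np.float64(13.3)), (np.float64(-52.4), np.float64(11.4)), (np.float64(-54.8), np.float64(6.1))]
-12 [(np.float64(-24.3), np.float64(8.2)), (np.float64(-41.6), np.float64(9.4)), (np.float64(-48.5), np.float64(11.5)), (np.float64(-53.0), np.float64(10.1)), (np.float64(-56.2), np.float64(7.6)), (np.float64(-60.5), np.float64(1.6))]
```

```bash
python3 to.py 0.4624 -0.2747 0.10 -0.425
```

```text
t 11.45 pos [ 0.3527 -0.2658  0.2697] shift [ 0.1094 -0.0117  0.1697] turn [-3.000e-04 -1.000e-04  2.378e-01] w 1.002 gf 0.0 F [-0.27 -0.11 -0.19] q [ 0.78  0.13 -0.29  1.94  0.04  1.08 -1.28]
```

>>> arm_command(
  targets=[
    [[0.027, -0.003, 0.02, 0, 0, 0], [0.028, -0.003, 0.03, 0, 0, 0], [0.028, -0.003, 0.03, 0, 0, 0], [0.027, -0.003, 0.03, 0, 0, 0], [0, 0, 0.02, 0, 0, 0.08], [0, 0, 0.02, 0, 0, 0.08], [0, 0, 0.02, 0, 0, 0.078], [0, 0, 0, 0, 0, 0], [0, 0, 0, 0, 0, 0]],
  ],
)

```text
clock: 12.58
position: [0.4628, -0.2752, 0.1003]
ee_rot: [3.071, -0.663, 0.001]
force: [0.8, -0.1, -0.1]
width: 0.998
gripper_force: 0.0
```

```bash
python3 to.py 0.4624 -0.2747 0.023 -0.425
python3 - <<'E'
from h import *
w=cam("wrist"); save(w,"w5.png"); P=pts(w); z=P[...,2]
m=(w["z_map"]>0)&(z>0.012)&(z<0.03)&(P[...,0]>0.46)&(P[...,1]<-.2)&(P[...,1]>-.4); m[250:]=0
p=P[m][:,:2]-np.array([0.4624,-0.2747]); c,s=np.cos(-.425),np.sin(-.425); d=p@np.array([[c,-s],[s,c]])*1000
for a in range(0,125,8):
    q=d[abs(d[:,0]-a)<3,1]
    if len(q): print(a,len(q),q.min().round(1),q.max().round(1))
E
```

```text
t 12.57 pos [ 0.4628 -0.2752  0.1003] shift [-0.0007 -0.0003  0.0773] turn [-0.0001 -0.0006  0.    ] w 0.998 gf 0.0 F [ 0.78 -0.08 -0.13] q [ 0.6   0.48 -0.22  1.93  0.15  0.75 -1.7 ]
0 61 24.6 30.6
8 80 -29.0 31.4
16 138 -31.4 31.7
24 131 -31.0 32.1
32 59 -29.0 30.0
40 64 -30.0 31.0
48 65 -30.6 31.6
56 73 -31.7 32.8
64 73 -32.3 33.7
72 93 -36.3 38.2
80 100 -42.4 43.9
88 96 -44.0 45.2
96 101 -44.7 46.3
104 123 -44.8 46.5
112 133 -41.6 42.5
120 36 -37.2 38.7
```

View pics/w5.png

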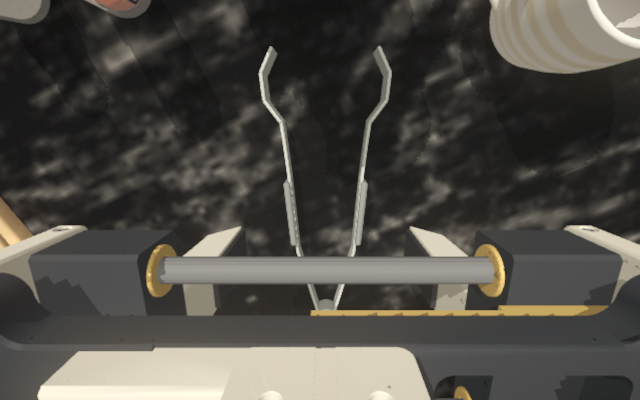

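The tongs lie symmetrically under the jaws, with tips at (270,50) and (380,50) and pads at (291,212) and (361,212). Descending and squeezing to 55 mm.

>>> arm_command(
  targets=[
    [[0.001, 0, 0.02, 0, 0, 0], [0.001, 0, 0.025, 0, 0, 0], [0, 0, 0.02, 0, 0, 0], [0, 0, 0.012, 0, 0, 0], [0, 0, 0, 0, 0, 0], [0, 0, 0, 0, 0, 0]],
  ],
)

```text
clock: 13.38
position: [0.4646, -0.2765, 0.0235]
ee_rot: [3.07, -0.666, 0.002]
force: [0.3, -0.4, 0.1]
width: 1.005
gripper_force: 0.0
```

>>> arm_command(
  targets=[
    [[0, 0, 0, 0, 0, 0], [0, 0, 0, 0, 0, 0], [0, 0, 0, 0, 0, 0], [0, 0, 0, 0, 0, 0], [0, 0, 0, 0, 0, 0], [0, 0, 0, 0, 0, 0], [0, 0, 0, 0, 0, 0]],
  ],
  jaw=0.055,
  newtons=40,
)

```text
clock: 14.25
position: [0.4643, -0.2763, 0.0229]
ee_rot: [3.07, -0.666, 0.001]
force: [0.9, 0.4, 2.3]
width: 0.599
gripper_force: 8.8
```

```bash
python3 to.py 0.4644 -0.2747 0.023 -0.425
```

```text
t 14.25 pos [ 0.4643 -0.2763  0.0229] shift [-0.0005 -0.0015 -0.0001] turn [ 0.     -0.0005 -0.0022] w 0.599 gf 8.85 F [0.89 0.38 2.34] q [ 0.57  0.6  -0.18  1.98  0.19  0.58 -1.74]
```

>>> arm_command(
  targets=[
    [[0, 0, -0.005, 0, 0, 0], [0, 0, -0.015, 0, 0, 0], [0, 0, -0.02, 0, 0, 0], [0, 0, -0.025, 0, 0, 0], [0, 0, -0.025, 0, 0, 0], [0, 0, -0.025, 0, 0, 0], [0, 0, -0.02, 0, 0, 0], [0, 0, 0, 0, 0, 0], [0, 0, 0, 0, 0, 0]],
  ],
)

```text
clock: 15.38
position: [0.4636, -0.2761, 0.1574]
ee_rot: [-3.07, 0.666, 0.001]
force: [-0.2, -1.3, -1.8]
width: 0.603
gripper_force: 8.0
```

```bash
python3 to.py 0.453 0.070 0.158 0.07;  python3 - <<'E'
from h import *
s=cam("side"); save(s,"s3.png"); P=pts(s); z=P[...,2]
m=(s["z_map"]>0)&(z>0.11)&(z<0.18)&(P[...,0]>0.5)&(P[...,0]<.6)&(P[...,1]<-.2)&(P[...,1]>-.4)
p=P[m]; print(len(p)); c,q=np.cos(-.425),np.sin(-.425); d=(p[:,:2]-np.array([0.4645,-0.2763]))@np.array([[c,-q],[q,c]])*1000
for a in range(40,125,10):
    k=abs(d[:,0]-a)<5
    if k.any(): print(a,k.sum(),p[k,2].min().round(4),p[k,2].max().round(4),d[k,1].min().round(0),d[k,1].max().round(0))
E
```

```text
t 15.38 pos [ 0.4636 -0.2761  0.1574] shift [-0.153  -0.3106 -0.0006] turn [-1.000e-04  6.000e-04 -4.974e-01] w 0.603 gf 7.96 F [-0.2  -1.3  -1.82] q [ 0.61  0.41 -0.23  1.87  0.12  0.88 -1.67]
238
40 14 0.1384 0.1534 20.0 30.0
50 18 0.1385 0.1524 -28.0 32.0
60 25 0.1389 0.1549 -33.0 29.0
70 37 0.136 0.1569 -33.0 37.0
80 28 0.1379 0.1569 -39.0 42.0
90 35 0.1363 0.1551 -42.0 41.0
100 34 0.1371 0.1573 -42.0 42.0
110 38 0.136 0.1558 -39.0 35.0
120 1 0.1462 0.1462 28.0 28.0
```

>>> arm_command(
  targets=[
    [[-0.007, -0.015, 0, 0, 0, 0], [-0.015, -0.031, 0, 0, 0, 0], [-0.015, -0.031, 0, 0, 0, 0], [-0.015, -0.031, 0, 0, 0, 0], [-0.015, -0.031, 0, 0, 0, 0], [-0.015, -0.031, 0, 0, 0, 0], [-0.015, -0.031, 0, 0, 0, 0], [-0.015, -0.031, 0, 0, 0, 0], [-0.015, -0.031, 0, 0, 0, 0], [-0.015, -0.031, 0, 0, 0, 0]],
  ],
)

```text
clock: 16.68
position: [0.4555, 0.0523, 0.1573]
ee_rot: [3.07, -0.664, -0.002]
force: [-0.2, -0.4, -1.4]
width: 0.602
gripper_force: 8.0
```

>>> arm_command(
  targets=[
    [[-0.01, -0.016, 0, 0, 0, 0], [0, 0, 0, 0, 0, -0.05], [0, 0, 0, 0, 0, -0.08], [0, 0, 0, 0, 0, -0.08], [0, 0, 0, 0, 0, -0.08], [0, 0, 0, 0, 0, -0.08], [0, 0, 0, 0, 0, -0.08], [0, 0, 0, 0, 0, -0.047], [0, 0, 0, 0, 0, 0], [0, 0, 0, 0, 0, 0]],
  ],
)

```text
clock: 17.92
position: [0.4537, 0.0693, 0.1575]
ee_rot: [3.14, 0.109, -0.001]
force: [0.3, 1.0, -1.2]
width: 0.601
gripper_force: 8.0
```

```bash
python3 to.py 0.453 0.070 0.158 0.07;  python3 - <<'E'
from h import *
w=cam("wrist"); save(w,"w6.png"); st=arm.observe(); p0=st["position"]; x=R.from_rotvec(st["ee_rot"]).apply([1,0,0]); yaw=np.arctan2(x[1],x[0]); c,q=np.cos(yaw),np.sin(yaw)
for n,im in(("wrist",w),("top",cam("top"))):
    P=pts(im); z=P[...,2]; ok=im["z_map"]>0; hsv=cv2.cvtColor(im["pixels"],cv2.COLOR_RGB2HSV)
    d=(P[...,:2]-p0[:2])@np.array([[c,-q],[q,c]])*1000
    t=ok&(z>.13)&(z<.165)&(d[...,0]>15)&(d[...,0]<125)&(abs(d[...,1])<60); e=d[t]
    print(n,[(a,k.sum(),e[k,1].min().round(1),e[k,1].max().round(1)) for a in range(20,125,10) for k in [abs(e[:,0]-a)<4] if k.any()])
    rm=ok&(z>0.028)&(z<0.06)&(P[...,0]>.48)&(P[...,0]<.605)&(P[...,1]>-.01)&(P[...,1]<.16)&(hsv[...,1]>60)
    nn,lab,s,ce=cv2.connectedComponentsWithStats(rm.astype(np.uint8)); i=1+np.argmax(s[1:,4]); pp=P[lab==i]
    print("roll",s[i],cv2.minEnclosingCircle((pp[:,:2]*1000).astype(np.float32)),np.percentile(pp,[1,99],axis=0).round(4).tolist(),"top z",pp[:,2].max())
    rc=cv2.minEnclosingCircle(d[lab==i].astype(np.float32)); print("in tool",rc)
E
```

```text
t 17.93 pos [0.4537 0.0693 0.1575] shift [-0.0006 -0.0007 -0.0005] turn [-0.      0.0006 -0.0007] w 0.601 gf 7.96 F [ 0.29  1.03 -1.21] q [ 0.12  0.32 -0.47  2.04  0.19  0.82 -1.97]
wrist [(20, np.int64(516), np.float64(-27.4), np.float64(29.3)), (30, np.int64(258), np.float64(-24.5), np.float64(26.6)), (40, np.int64(272), np.float64(-25.2), np.float64(27.6)), (50, np.int64(294), np.float64(-25.8), np.float64(28.2)), (60, np.int64(307), np.float64(-26.8), np.float64(29.2)), (70, np.int64(436), np.float64(-31.5), np.float64(34.5)), (80, np.int64(490), np.float64(-37.3), np.float64(40.2)), (90, np.int64(543), np.float64(-38.1), np.float64(40.8)), (100, np.int64(662), np.float64(-38.5), np.float64(41.0)), (110, np.int64(833), np.float64(-35.4), np.float64(38.2)), (120, np.int64(48), np.float64(-29.5), np.float64(32.3))]
roll [ 292   51   66   69 3506] ((550.503173828125, 77.60618591308594), 26.960763931274414) [[0.5255, 0.053, 0.0378], [0.5748, 0.1022, 0.0547]] top z 0.055813540164601855
in tool ((97.03273010253906, 1.6845731735229492), 26.96078109741211)
top []Traceback (most recent call last):
  File "<stdin>", line 9, in <module>
    return _wrapfunc(a, 'argmax', axis=axis, out=out, **kwds)
    return bound(*args, **kwds)
ValueError: attempt to get argmax of an empty sequence
```

View pics/w6.png

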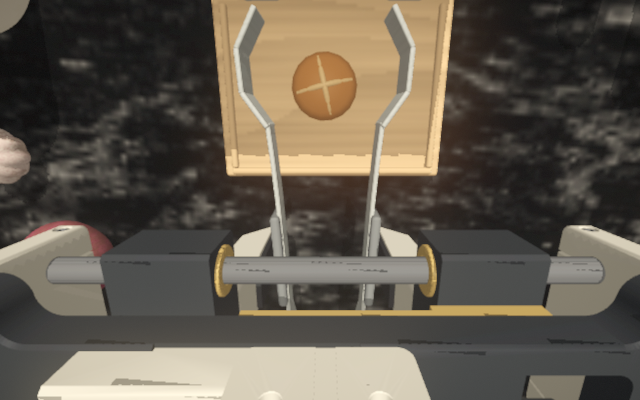

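Inside the open tongs the roll at (324,86) is centred between the tips, which span (245,60) to (405,60). I'll descend around it.

>>> arm_command(
  targets=[
    [[0.002, 0, 0.015, 0, 0, 0], [0, 0, 0.02, 0, 0, 0], [0, 0, 0.02, 0, 0, 0], [0, 0, 0.02, 0, 0, 0], [0, 0, 0.015, 0, 0, 0], [0, 0, 0.012, 0, 0, 0], [0, 0, 0.01, 0, 0, 0], [0, 0, 0, 0, 0, 0], [0, 0, 0, 0, 0, 0]],
  ],
)

```text
clock: 19.15
position: [0.4565, 0.0692, 0.046]
ee_rot: [-3.14, -0.11, -0.001]
force: [0.4, 0.1, -1.1]
width: 0.602
gripper_force: 8.0
```

```bash
python3 to.py 0.455 0.070 0.045 0.07;  python3 - <<'E'
from h import *
w=cam("wrist"); save(w,"w7.png"); st=arm.observe(); p0=st["position"]
P=pts(w); z=P[...,2]; ok=w["z_map"]>0; hsv=cv2.cvtColor(w["pixels"],cv2.COLOR_RGB2HSV)
x=R.from_rotvec(st["ee_rot"]).apply([1,0,0]); c,q=x[0],x[1]
d=(P[...,:2]-p0[:2])@np.array([[c,-q],[q,c]])*1000
rm=ok&(hsv[...,1]>150)&(z>0.026)&(z<.06)&(d[...,0]>60)&(d[...,0]<130)&(abs(d[...,1])<36); print(rm.sum(),cv2.minEnclosingCircle(d[rm].astype(np.float32)))
t=ok&(hsv[...,1]<60)&(z>.03)&(z<.05)&(d[...,0]>50)&(d[...,0]<125)&(abs(d[...,1])<60); e=d[t]
print([(a,int(k.sum()),e[k,1].min().round(1),e[k,1].max().round(1),z[t][k].max().round(4)) for a in range(50,125,10) for k in [abs(e[:,0]-a)<4] if k.any()])
E
```

```text
t 19.15 pos [0.4565 0.0692 0.046 ] shift [-0.0014 -0.001   0.001 ] turn [-0.     -0.0006 -0.0003] w 0.602 gf 7.96 F [ 0.38  0.15 -1.1 ] q [ 0.03  0.5  -0.38  2.14  0.34  0.56 -2.11]
9158 ((93.74051666259766, 2.330894947052002), 26.440990447998047)
[(50, 127, np.float64(-25.9), np.float64(28.0), np.float64(0.0425)), (60, 268, np.float64(-26.4), np.float64(29.1), np.float64(0.0423)), (70, 370, np.float64(-31.1), np.float64(33.9), np.float64(0.0456)), (80, 419, np.float64(-37.3), np.float64(40.0), np.float64(0.046)), (90, 463, np.float64(-37.9), np.float64(40.6), np.float64(0.0458)), (100, 553, np.float64(-38.0), np.float64(40.9), np.float64(0.0462)), (110, 687, np.float64(-35.0), np.float64(38.3), np.float64(0.0461)), (120, 28, np.float64(-29.4), np.float64(32.3), np.float64(0.0452))]
```

View pics/w7.png

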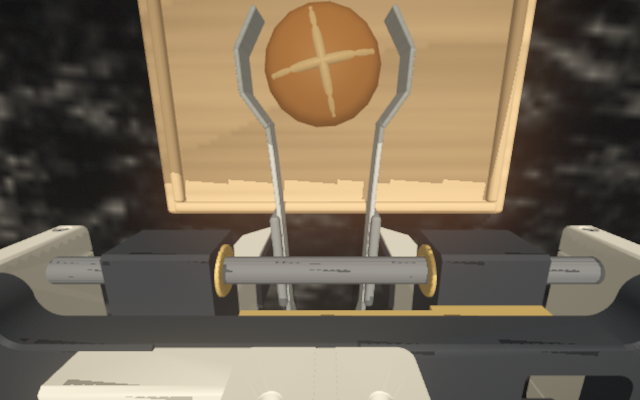

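The roll at (322,63) lies between the tips with clearance on both sides. Lowering 1 mm more and closing.

>>> arm_command(
  targets=[
    [[0, 0, 0.001, 0, 0, 0], [0, 0, 0, 0, 0, 0], [0, 0, 0, 0, 0, 0], [0, 0, 0, 0, 0, 0], [0, 0, 0, 0, 0, 0], [0, 0, 0, 0, 0, 0], [0, 0, 0, 0, 0, 0], [0, 0, 0, 0, 0, 0]],
  ],
  jaw=0.035,
  newtons=30,
)

```text
clock: 20.2
position: [0.4563, 0.0691, 0.0448]
ee_rot: [-3.14, -0.11, -0.0]
force: [0.8, 0.8, 0.1]
width: 0.479
gripper_force: 30.0
```

```bash
python3 to.py 0.455 0.070 0.20 0.07
```

```text
t 20.2 pos [0.4563 0.0691 0.0448] shift [-0.0012 -0.001  -0.1552] turn [-0.     -0.0002 -0.0002] w 0.479 gf 29.99 F [0.8  0.77 0.08] q [ 0.03  0.5  -0.38  2.14  0.34  0.56 -2.11]
```

>>> arm_command(
  targets=[
    [[0, 0, -0.004, 0, 0, 0], [0, 0, -0.01, 0, 0, 0], [0, 0, -0.016, 0, 0, 0], [0, 0, -0.02, 0, 0, 0], [0, 0, -0.02, 0, 0, 0], [0, 0, -0.02, 0, 0, 0], [0, 0, -0.02, 0, 0, 0], [0, 0, -0.02, 0, 0, 0], [0, 0, -0.02, 0, 0, 0], [0, 0, -0.01, 0, 0, 0]],
  ],
)

```text
clock: 21.45
position: [0.4563, 0.0692, 0.2061]
ee_rot: [-3.14, -0.11, -0.002]
force: [0.2, -0.6, -1.5]
width: 0.476
gripper_force: 30.0
```

>>> arm_command(
  targets=[
    [[0, 0, -0.005, 0, 0, 0], [0, 0, 0, 0, 0, 0], [0, 0, 0, 0, 0, 0], [0, 0, 0, 0, 0, 0], [0, 0, 0, 0, 0, 0], [0, 0, 0, 0, 0, 0], [0, 0, 0, 0, 0, 0], [0, 0, 0, 0, 0, 0]],
  ],
)

```text
clock: 22.45
position: [0.4562, 0.069, 0.2097]
ee_rot: [3.14, 0.11, 0.0]
force: [-0.8, -0.1, -2.1]
width: 0.476
gripper_force: 30.0
```

```bash
python3 to.py 0.455 0.070 0.20 0.07
python3 - <<'E'
from h import *
s=cam("side"); P=pts(s); z=P[...,2]; ok=s["z_map"]>0; hsv=cv2.cvtColor(s["pixels"],cv2.COLOR_RGB2HSV)
rm=ok&(hsv[...,1]>110)&(P[...,0]>.5)&(P[...,0]<.6)&(P[...,1]>.02)&(P[...,1]<.13)&(z>.09); p=P[rm]; print(len(p),np.percentile(p,[1,50,99],axis=0).round(4))
cm=ok&(z>0.1)&(hsv[...,1]<70)&(P[...,0]>.6)&(P[...,0]<.72)&(P[...,1]>-.05)&(P[...,1]<.2); print(cm.sum(),np.percentile(P[cm],[2,98],axis=0).round(4))
cv2.imwrite("pics/s4.png",cv2.resize(cv2.cvtColor(s["pixels"][110:280,220:420],cv2.COLOR_RGB2BGR),None,fx=3.5,fy=3.5))
E
```

```text
t 22.45 pos [0.4562 0.069  0.2097] shift [-0.0011 -0.001   0.0097] turn [ 0.0001 -0.0001 -0.0003] w 0.476 gf 29.98 F [-0.84 -0.15 -2.06] q [ 0.15  0.25 -0.5   1.97  0.15  0.95 -1.92]
238 [[0.5243 0.0548 0.1811]
 [0.5486 0.0873 0.2128]
 [0.5731 0.1006 0.2194]]
2081 [[ 0.626  -0.0176  0.1032]
 [ 0.6956  0.178   0.173 ]]
```

View pics/s4.png

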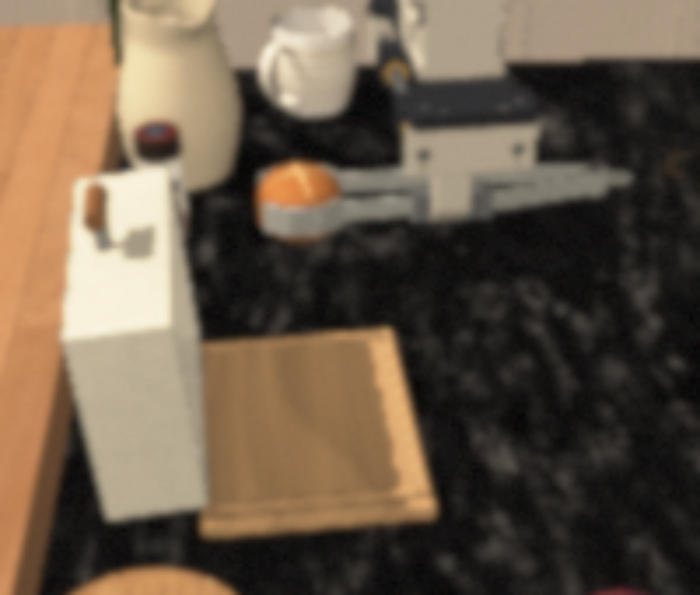

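The roll is held in the tongs at (298,200), about 18 cm up, with the cover open at (135,330), so I hand in the job.

```bash
python3 -c "
from cell import arm
print(arm.sign_off())"
```

```text
the job is handed in; nothing more can be done
None
```

I handed the job in at about 22 s with the cover open on its stop and the roll held at rest in the tongs, its underside about 18 cm above the worktop and clear of the keeper; the sign-off gave no verdict.

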